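# Roll the specimen bar into the V of the measuring stand

## Task

Get the big aluminium bar ready for measuring: roll it across the bench by its side, up the ramp and into the V of the green measuring stand, then push it endwise along the V until its end sits flush against the steel end plate. Only push it with the fingers - do not grip it or lift it - and leave it lying there at rest with the hand clear. Keep off the dial gauge and leave everything else on the bench where it stands.

Things in the scene. Friction and masses are not known exactly. Their poses are not given: they have to be found in the camera images.
- bar: the plain aluminium bar lying on the bench on the ramp side of the stand: a solid cylinder 40 mm in diameter, 150 mm long, about 0.5 kg, smooth (friction about 0.3), free to roll, up to 0.2 rad askew to the V. Origin at its middle, on its axis, 20 mm above the bench (24.6 mm when seated in the V); its y axis runs along the bar, its x and z axes turn as it rolls
- stand: the measuring stand, a green casting fixed to the bench, with a ramp and a steel-lined 120 degree V. Origin at bench height below the bottom of the V, midway along it. Its y axis runs along the V to the end plate, its x axis across it, away from the ramp. Ramp and V run from y = -95 to +95 mm, open at the -y end. A bar fully home has its middle at x = 0, y = +20, z = 24.6 mm
- v_mid (a point): the bottom of the V, midway along it, 1.5 mm above the bench; axes as the stand. The V's far face rises to 16.5 mm at stand x = +26 mm; behind it a flat of that height reaches to x = +105 mm
- crest (a point): the middle of the crest between ramp and V, 10 mm above the bench, at stand x = -15.7 mm; the ramp rises to it from bench height at x = -57 mm, over the whole length of the V; axes as the stand
- plate_face (a point): on the face of the steel end plate, at the height of a seated bar's axis (stand y = +95 mm); the plate closes the +y end of the V, its face looks to the stand's -y; 36 mm wide in x, 48 mm tall, 12 mm thick; axes as the stand
- gauge: the dial gauge, swung aside on the stand's column (14 mm thick, 200 mm tall, at stand x = 65, y = 140 mm): a round case 56 mm across, 20 mm thick, with its spindle below down to 66 mm under the origin; origin at the middle of the case, 165 mm above the bench. Not to be touched
- brass_slug: bystander: brass specimen standing on end, 25 mm diameter, 75 mm tall; origin at the centre of its underside
- steel_slug: bystander: steel specimen standing on end, 30 mm diameter, 55 mm tall; origin at the centre of its underside
- dish: bystander: white porcelain evaporating dish, 84 mm wide, 30 mm tall; origin at the centre of its underside
- beaker: bystander: small glass beaker, 54 mm wide, 70 mm tall; origin at the centre of its underside
- wash_bottle: bystander: white plastic wash bottle with a bent spout, 66 mm wide, 190 mm tall, spout reaching 65 mm along its -x; origin at the centre of its underside
- burner: bystander: gas burner on a blue cartridge, 90 mm wide, 171 mm tall; origin at the centre of its underside
- spectacles: bystander: clear safety spectacles with blue side arms, about 145 mm wide, 120 mm long, 45 mm tall; origin under the bridge
Mind the look-alikes: they are no part of the job. Of the things shaped like the bar, the aluminium one is meant.

How it is judged:
By the outcome, as a careful person would: the job done as asked, in the order asked, and still so for the second after the job is handed in, with the robot touching nothing.
It also fails if it takes over 54 s, if anything falls off the work surface, if the arm or the gripper's body presses on something with over 40 N, if the wrist force passes 120 N, or if a joint passes its speed limit or range.

## Robot

A 6-joint arm with a two-finger parallel gripper is mounted at the origin on the work surface. World frame = base frame: x ahead of the robot, y to its left, z up, the work surface at z = 0. Lengths are in mm, angles in rad, forces in N, time in s.
With the tool pointing down it reaches from about 400 to 825 mm from the base axis. Payload 7 kg.
Tool frame: the origin (TCP) lies midway between the tips of the shut fingers; the grasp point (between the pads) lies 19 mm behind it; z points along the fingers, y is the line along which they close (so a half turn about z gives the same grasp; the last joint's range is limited). The gripper opens to 88 mm and grips with 3 to 60 N. Pads are 19 mm wide; open, the fingers measure 130 mm over their backs; the gripper's body (78 mm by 193 mm) begins 47 mm behind the grasp point.
Start: joints at [1.631, 0.359, 0.012, 0, -1.224, -0.288], TCP at [152.449, 657.537, 226.561] pointing down, gripper open.
Joint ranges: [-3.07, 3.07], [-1.43, 2.12], [-1.02, 1.25], [-3.03, 1.67], [-3.05, -0], [-3.03, 3.03]. Speed limits (rad/s): [2.39, 2.39, 3.01, 3.14, 3.14, 3.14].

## Interface

Orientations are given as a unit quaternion [w, x, y, z].
In Python, from bench import status, cams, manip, masks_of, spot_point gives the robot as it stands. The module is installed in compiled form; this text tells all that it offers.
- The arm moves only by the tool play_rows, never from a script. Its argument "steps" is a list of rows, each a list of 3 entries, a list of its own where there are three numbers: the shift along the world's x, y, z in mm, then the turn about the world's z in rad, then the closure, from 0 (fully open) to 1 (shut). In form: [[[tx, ty, tz], yaw, claw], ...]. A call has 1 to 10 rows; each row is the pose to reach, as a shift and turn from the pose commanded when the call began; what a row does not reach only later rows make up. A row lasts 1/10 s, in which the tool goes at most 50 mm and 8.59 degrees, less where a joint would pass 70% of its speed; a pose out of reach is approached as far as the arm can. A call with a gripper value outside its range is refused whole. The fingers move at their own pace and stop on an object; "newtons" is the grip in N (left out, the last holds). Time passes only in rows, so rows that repeat a pose let the fingers close. It gives the time, the measured TCP pose, the force, the opening and the grip force at its end, in the units of the state.
- status.state(): the state, without advancing time (a new reading comes with each control period).
- cams.get_image(name): name is "scene" or "top" or "wrist"; returns (picture, depth): 480x640x3 uint8, blue, green, red; 480x640 float32, mm along the optical axis (not along the pixel's ray), 0 where there is no reading.
- cams.camera_model(name): a dict with "mtx" (3x3 intrinsics, pixels), "view" (4x4, takes a point from world to camera coordinates); the wrist camera has in their place "mount" (4x4, takes a point from camera to tool coordinates, whose origin is the TCP and whose axes are the flange's). Camera axes: x right, y up, looking along -z (the intrinsics and any distortion apply to the point x, -y, -z); pixel columns grow to the right and rows downward; lengths in mm; the calibration is good to about 2 mm. A picture is of the moment at which its call begins: read the wrist's pose just before it. camera_model takes no time and is no camera call.
- manip.sign_off(): hands the job in; it is judged then, once.
Trained networks look in the newest picture that a camera, given by its name, has taken for a name from the list of things; names that differ only in an ending like _2 or _b are one class to them, and where a whole thing is asked for, a point or a joint stands for the part that bears it (a point fixed in the world has none). Each returns a list of dicts, best first, with "score" (0 to 1); they miss things now and then, are a little off and sometimes report something else, mostly with a low value. They report only what shows in the picture. A call takes as long as a camera call. They do not tell look-alikes from the thing itself.
- masks_of(camera, name): "pixels" (480x640 bool, what is visible of it) and "uv" ([column, row] in pixels, amid what is visible of it).
- spot_point(camera, name): "uv" ([column, row] in pixels: a listed point, or the origin of a listed thing).
The state is a dict: "time": time; "joints": joint angles; "joint_vel": joint speeds; "effort": joint torques, N m; "position": TCP position; "eef_rot": TCP orientation; "wrist_force": force on the tool from outside, world axes, zero at the start; "ft_torque": the same for the moment, N m; "gripper_width": finger opening in mm; "finger_force": force on a finger pad.
Only numpy, scipy, OpenCV 4.12 (cv2) and the standard library are available. Lean on these libraries where they do the work, as an engineer would, in place of code of your own. Each camera call takes 0.05 s, during which the arm holds its last target. There are 200 camera calls.

## Working session

There is one attempt and no reset: what is moved stays moved. The work goes in short steps, Python scripts to look and compute and a tool call to move; the robot and the scene stay as the last step left them, time stands still between calls to the robot, and variables do not carry over. Pictures are saved under pics/ and viewed, at most 11 in all, crops included, and the job is handed in when it is done.

Besides the shell and the picture viewer there is one more tool, called after "Request:" as name(argument=value, ...) on one line, values as JSON. play_rows: Moves the arm, as the interface text tells. Its arguments: {"type":"object","properties":{"steps":{"type":"array"},"newtons":{"type":"number"}},"required":["steps"]}

```bash
mkdir -p pics; cat > h.py <<'E'
import numpy as np, cv2
from bench import status,cams,manip,masks_of,spot_point
def ray(name,uv):
    m=cams.camera_model(name);K=np.array(m['mtx']);
    p=np.array(uv,float)
    d=m.get('dist',None)
    q=cv2.undistortPoints(p.reshape(1,1,2),K,None if d is None else np.array(d))[0,0]
    V=np.linalg.inv(np.array(m['view']))
    dr=V[:3,:3]@np.array([q[0],-q[1],-1]);return V[:3,3],dr
def atz(name,uv,z):
    o,d=ray(name,uv);return o+d*(z-o[2])/d[2]
def atd(name,uv,dep):
    o,d=ray(name,uv);return o+d*dep
def cloud(name,dep,mask):
    v,u=np.nonzero(mask&(dep>0));m=cams.camera_model(name);K=np.array(m['mtx'])
    q=cv2.undistortPoints(np.stack([u,v],1).astype(float).reshape(-1,1,2),K,None)[:,0]
    z=dep[v,u];V=np.linalg.inv(np.array(m['view']))
    P=np.stack([q[:,0]*z,-q[:,1]*z,-z],1);return P@V[:3,:3].T+V[:3,3]
E
python3 - <<'E'
from h import *
print(cams.camera_model('top').keys())
im={}
for c in('top','scene'):
    a,d=cams.get_image(c);cv2.imwrite(f'pics/{c}0.png',a);np.save(f'{c}d.npy',d)
    for n in('bar','stand','gauge','brass_slug','steel_slug','dish','beaker','wash_bottle','burner','spectacles'):
        for r in masks_of(c,n)[:3]:
            P=cloud(c,d,r['pixels'])
            print(c,n,round(r['score'],2),np.round(r['uv']),len(P), np.round(np.median(P,0)) if len(P) else '', np.round(np.percentile(P,[3,97],axis=0)).tolist() if len(P) else '')
    for n in('bar','stand','v_mid','crest','plate_face','gauge'):
        for r in spot_point(c,n)[:2]:
            z={'bar':20,'v_mid':1.5,'crest':10,'plate_face':24.6,'stand':0,'gauge':165}[n]
            print(c,n,round(r['score'],2),np.round(r['uv']),np.round(atz(c,r['uv'],z),1))
print(status.state())
E
```

```text
dict_keys(['mtx', 'view'])
top bar 0.82 [355. 251.] 543 [448. -47.  35.] [[421.0, -119.0, 19.0], [474.0, 17.0, 45.0]]
top bar 0.79 [285. 288.] 531 [327. 159.  36.] [[268.0, 117.0, 21.0], [384.0, 203.0, 45.0]]
top bar 0.65 [403. 299.] 609 [ 296. -213.   35.] [[265.0, -280.0, 19.0], [326.0, -143.0, 45.0]]
top stand 0.87 [316. 193.] 3806 [641.  58.  12.] [[565.0, -65.0, -4.0], [711.0, 199.0, 180.0]]
top gauge 0.67 [268. 183.] 207 [652. 199. 176.] [[640.0, 156.0, 123.0], [664.0, 230.0, 199.0]]
top brass_slug 0.53 [402. 239.] 94 [ 482. -209.   66.] [[473.0, -225.0, -4.0], [497.0, -200.0, 83.0]]
top steel_slug 0.61 [392. 189.] 65 [ 653. -182.   52.] [[642.0, -193.0, 28.0], [669.0, -171.0, 61.0]]
top steel_slug 0.28 [268. 184.] 242 [652. 199. 174.] [[640.0, 156.0, 118.0], [668.0, 232.0, 198.0]]
top dish 0.83 [276. 243.] 515 [483. 201.  14.] [[445.0, 162.0, -3.0], [517.0, 235.0, 32.0]]
top dish 0.49 [318. 194.] 3927 [640.  58.  12.] [[562.0, -66.0, -4.0], [712.0, 202.0, 179.0]]
top beaker 0.71 [242. 198.] 264 [645. 308.  33.] [[613.0, 281.0, -5.0], [661.0, 328.0, 75.0]]
top wash_bottle 0.9 [
[... 2237 characters left out ...]
 1.7, 'joints': array([ 1.63110295e+00,  3.58625879e-01,  1.19332294e-02, -1.38189137e-05,
       -1.22412653e+00, -2.88078830e-01]), 'joint_vel': array([-0.00115323,  0.00045963, -0.00030353,  0.00016423, -0.00019493,
       -0.00021318]), 'effort': array([ 1.38952446e-04, -5.82378995e+01,  2.93301058e+01,  7.00270951e+00,
        1.23924404e-02, -1.14182669e-05]), 'position': array([152.44196437, 657.54436192, 226.55649187]), 'eef_rot': array([ 1.23787933e-05,  9.93521717e-01, -1.13642413e-01, -4.41986172e-06]), 'wrist_force': array([-0.04999282,  0.80428215, -0.35612937]), 'ft_torque': array([-0.02555457,  0.05746667,  0.05639747]), 'finger_force': 0.0, 'gripper_width': 87.25267545965986}
```

```bash
python3 - <<'E'
import cv2
a=cv2.imread('pics/scene0.png');b=cv2.imread('pics/top0.png')
cv2.imwrite('pics/s1.png',cv2.resize(a[190:390,180:447],(800,600),interpolation=cv2.INTER_CUBIC))
cv2.imwrite('pics/t1.png',cv2.resize(b[150:330,220:460],(800,600),interpolation=cv2.INTER_CUBIC))
E
```

```text
(no output)
```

View pics/s1.png

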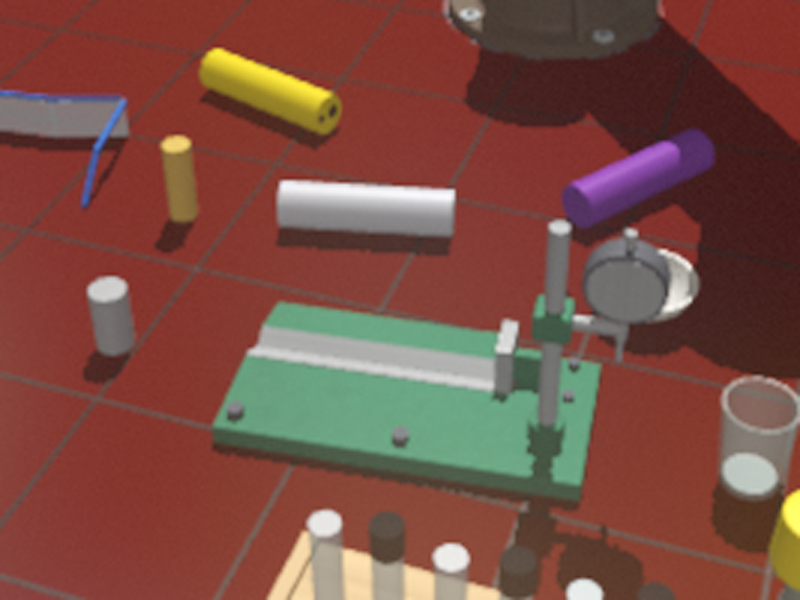

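View pics/t1.png

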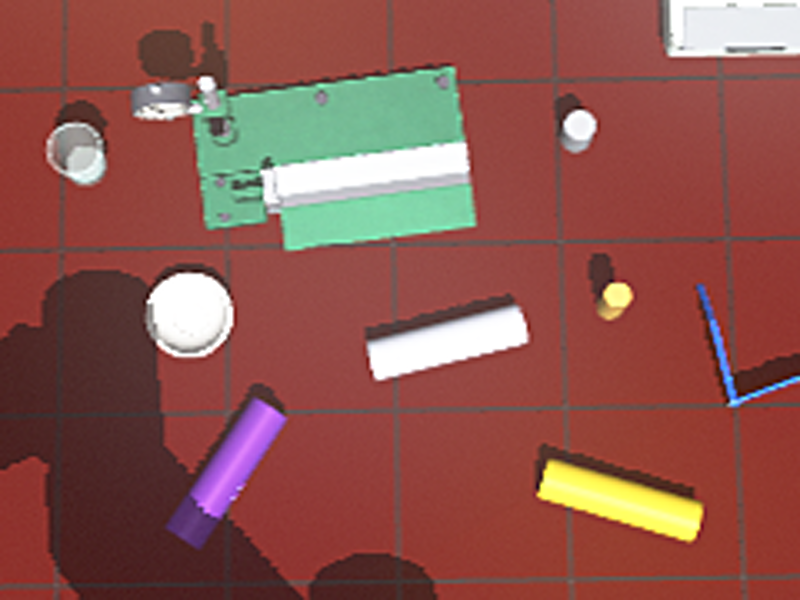

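The plain white/silver bar in the middle (about (450,-50)) is the aluminium one. The yellow and purple ones are look-alikes. The V runs nearly along world y, with the plate at its +y end. I'll move up close for a wrist look.

Request:
play_rows(steps=[[[30,-40,40],0.1,0],[[60,-88,80],0.2,0],[[90,-135,110],0.3,0],[[115,-180,120],0.35,0],[[140,-225,120],0.35,0],[[165,-270,120],0.35,0],[[188,-314,120],0.35,0],[[212,-358,120],0.35,0],[[236,-402,120],0.35,0],[[260,-446,120],0.35,0]])

```text
time: 2.7
position: [389.8, 252.0, 346.9]
eef_rot: [-0.001, 0.998, 0.061, 0.0]
wrist_force: [1.9, -0.1, 0.6]
gripper_width: 87.9
finger_force: 0.0
```

```bash
python3 - <<'E'
from h import *
m=cams.camera_model('wrist');print(m)
E
```

```text
{'mtx': array([[364.51149666,   0.        , 319.75850054],
       [  0.        , 364.51149666, 240.48853726],
       [  0.        ,   0.        ,   1.        ]]), 'mount': array([[-4.47427840e-04,  9.52963865e-01,  3.03083605e-01,
         8.27879106e+01],
       [ 9.99999890e-01,  3.84579363e-04,  2.67046960e-04,
         4.20451255e-01],
       [ 1.37926403e-04,  3.03083692e-01, -9.52963933e-01,
        -1.57858666e+02],
       [ 0.00000000e+00,  0.00000000e+00,  0.00000000e+00,
         1.00000000e+00]])}
```

Request:
play_rows(steps=[[[26,-40,0],0,0],[[52,-80,-20],0,0],[[78,-120,-40],0,0],[[104,-160,-60],0,0],[[130,-200,-70],0,0],[[148,-211,-80],0,0],[[148,-211,-80],0,0],[[148,-211,-80],0,0]])

```text
time: 3.5
position: [537.3, 42.3, 265.9]
eef_rot: [0.0, 0.998, 0.06, -0.001]
wrist_force: [-0.3, 0.3, 0.5]
gripper_width: 87.9
finger_force: 0.0
```

```bash
cat >> h.py <<'E'
def wview(s):
    from scipy.spatial.transform import Rotation as R
    q=s['eef_rot'];T=np.eye(4);T[:3,:3]=R.from_quat([q[1],q[2],q[3],q[0]]).as_matrix();T[:3,3]=s['position']
    return T@np.array(cams.camera_model('wrist')['mount'])
def wz(T,uv,z):
    K=np.array(cams.camera_model('wrist')['mtx']);uv=np.atleast_2d(np.array(uv,float))
    q=np.stack([(uv[:,0]-K[0,2])/K[0,0],-(uv[:,1]-K[1,2])/K[1,1],-np.ones(len(uv))],1)@T[:3,:3].T
    return T[:3,3]+q*((z-T[2,3])/q[:,2])[:,None]
def look(tag):
    s=status.state();T=wview(s);a,d=cams.get_image('wrist');cv2.imwrite(f'pics/{tag}.png',a);np.savez(f'{tag}.npz',T=T,d=d)
    print('t',s['time'],s['position'].round(1),'F',s['wrist_force'].round(1));return s,T,a,d
def wcloud(T,d,mask):
    v,u=np.nonzero(mask&(d>0));K=np.array(cams.camera_model('wrist')['mtx']);z=d[v,u]
    P=np.stack([(u-K[0,2])/K[0,0]*z,-(v-K[1,2])/K[1,1]*z,-z],1);return P@T[:3,:3].T+T[:3,3]
E
python3 - <<'E'
from h import *
s,T,a,d=look('w1')
for n in('bar','stand'):
    for r in masks_of('wrist',n)[:3]:
        P=wcloud(T,d,r['pixels']);np.save(f'm_{n}.npy',r['pixels']) if n=='stand' else None
        print(n,round(r['score'],2),np.round(r['uv']),np.round(np.percentile(P,[2,50,98],axis=0)).tolist())
for n,z in (('bar',20),('v_mid',1.5),('crest',10),('plate_face',24.6),('stand',0)):
    for r in spot_point('wrist',n)[:2]: print(n,round(r['score'],2),np.round(r['uv']),wz(T,r['uv'],z).round(1))
E
```

```text
t 3.5 [537.3  42.3 265.9] F [-0.3  0.3  0.5]
bar 0.8 [438. 390.] [[301.0, -153.0, 1.0], [312.0, -138.0, 31.0], [323.0, -134.0, 40.0]]
bar 0.58 [388. 277.] [[431.0, -117.0, 18.0], [462.0, -46.0, 36.0], [486.0, 21.0, 40.0]]
bar 0.53 [599. 280.] [[465.0, -328.0, 0.0], [487.0, -301.0, 21.0], [508.0, -297.0, 38.0]]
stand 0.74 [300.  79.] [[568.0, -66.0, 1.0], [655.0, 79.0, 16.0], [719.0, 213.0, 195.0]]
bar 0.87 [388. 278.] [[454.1 -51.   20. ]]
v_mid 0.74 [348. 134.] [[613.6  19.3   1.5]]
crest 0.88 [349. 144.] [[602.6  17.8  10. ]]
plate_face 0.87 [258. 128.] [[608.2 115.5  24.6]]
stand 0.64 [348. 129.] [[618.   19.9   0. ]]
```

View pics/w1.png

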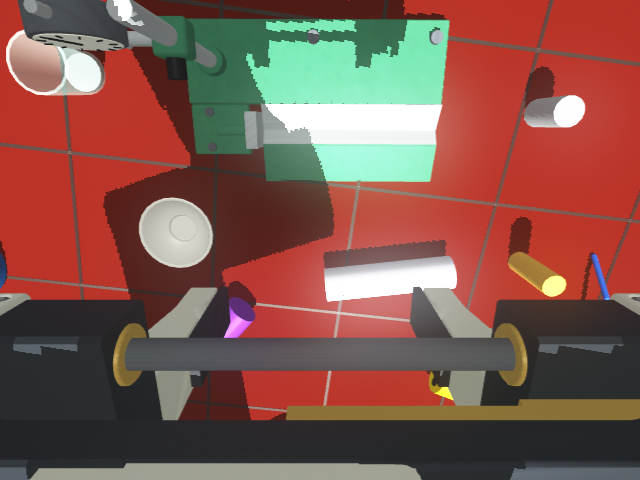

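```bash
python3 - <<'E'
from h import *
f=np.load('w1.npz');T,d=f['T'],f['d'];a=cv2.imread('pics/w1.png')
for n,z,p in(('ramp toe',0,[(267,181),(431,181)]),('crest',10,[(267,143.5),(434,144.5)]),('vbot',1.5,[(300,130.5),(436,131)]),('far',16.5,[(300,104),(442,105)]),('plate top face',48,[(262,112),(264,148)])):
    print(n,wz(T,p,z).round(1).tolist())
hsv=cv2.cvtColor(a,cv2.COLOR_BGR2HSV)
m=np.zeros((480,640),bool);m[240:305,318:462]=1
m&=(hsv[...,1]<90)&(hsv[...,2]>100)
P=wcloud(T,d,m);P=P[(P[:,2]>22)&(P[:,2]<46)&(P[:,0]>400)];print(len(P))
from scipy.optimize import least_squares
def res(v):
    x0,yaw,r,zc=v[0],v[1],20,20
    # axis: point (x0,-50), dir (-sin,cos)
    n=np.array([np.cos(yaw),np.sin(yaw)]);x=(P[:,:2]-[x0,-50])@n
    return np.hypot(x,P[:,2]-zc-v[2])-20
o=least_squares(res,[455,.2,0],loss='soft_l1');print(o.x,np.abs(o.fun).mean())
yaw=o.x[1];t=(P[:,:2]-[o.x[0],-50])@np.array([-np.sin(yaw),np.cos(yaw)])
print(np.percentile(t,[0.5,2,98,99.5]))
S=(d>0);Q=wcloud(T,d,S&(np.arange(480)[:,None]<230))
sel=(Q[:,2]<20)&(abs(Q[:,1])<5)&(Q[:,0]>540)&(Q[:,0]<680)
b=((Q[sel,0])//5*5).astype(int);print([(k,round(float(np.median(Q[sel][b==k,2])),1)) for k in np.unique(b)])
E
```

```text
ramp toe [[550.0, 105.1, 0.0], [572.8, -83.7, 0.0]]
crest [[592.7, 107.0, 10.0], [613.6, -75.3, 10.0]]
vbot [[610.4, 72.8, 1.5], [628.0, -77.0, 1.5]]
far [[637.2, 74.8, 16.5], [654.0, -73.0, 16.5]]
plate top face [[624.1, 109.0, 48.0], [590.4, 104.6, 48.0]]
3900
[ 4.54173765e+02  2.31341926e-01 -6.22181703e-01] 0.5607625555001516
[-74.05993356 -71.95226074  72.30560745  74.5182689 ]
[(np.int64(540), 0.2), (np.int64(545), -0.4), (np.int64(550), -0.1), (np.int64(555), 0.1), (np.int64(560), -0.3), (np.int64(565), 0.9), (np.int64(570), 1.9), (np.int64(575), 3.2), (np.int64(580), 4.2), (np.int64(585), 5.8), (np.int64(590), 7.2), (np.int64(595), 8.2), (np.int64(600), 9.0), (np.int64(605), 8.3), (np.int64(610), 5.5), (np.int64(615), 2.5), (np.int64(620), 2.5), (np.int64(625), 5.6), (np.int64(630), 8.7), (np.int64(635), 11.2), (np.int64(640), 13.7), (np.int64(645), 16.2), (np.int64(650), 16.0), (np.int64(655), 16.3), (np.int64(660), 16.2), (np.int64(665), 16.4), (np.int64(670), 16.4), (np.int64(675), 16.5)]
```

```bash
python3 - <<'E'
from h import *
s=status.state();print(s['position'],s['eef_rot'],s['joints'].round(3),s['time'])
E
```

```text
[537.18822739  43.55291204 266.87289265] [-2.11345404e-04  9.98098656e-01  6.16343589e-02  4.83815841e-04] [ 0.445  0.109 -0.225 -0.    -1.236  1.249] 3.9
```

Request:
play_rows(steps=[[[-35,-30,-10],0.05,0.3],[[-70,-60,-30],0.109,0.3],[[-105,-90,-50],0.109,0.3],[[-127,-104,-80],0.109,0.3],[[-127,-104,-110],0.109,0.3],[[-127,-104,-140],0.109,0.3],[[-127,-104,-160],0.109,0.3],[[-127,-104,-160],0.109,0.3],[[-127,-104,-160],0.109,0.3]])

```text
time: 4.8
position: [410.7, -60.9, 106.9]
eef_rot: [0.0, 0.993, 0.116, -0.0]
wrist_force: [-0.3, -0.1, -0.3]
gripper_width: 61.1
finger_force: 0.0
```

Exact. Now down to tip height 12.

Request:
play_rows(steps=[[[0,0,-30],0,0.3],[[0,0,-60],0,0.3],[[0,0,-82],0,0.3],[[0,0,-94],0,0.3],[[0,0,-94],0,0.3],[[2,1,-94],0,0.3]])

```text
time: 5.4
position: [413.3, -59.8, 13.4]
eef_rot: [-0.0, 0.993, 0.116, 0.001]
wrist_force: [0.8, 0.2, 0.9]
gripper_width: 61.9
finger_force: 0.0
```

```bash
python3 - <<'E'
from h import *
s,T,a,d=look('w2')
E
```

```text
t 5.4 [413.3 -59.8  13.4] F [0.8 0.2 0.9]
```

View pics/w2.png

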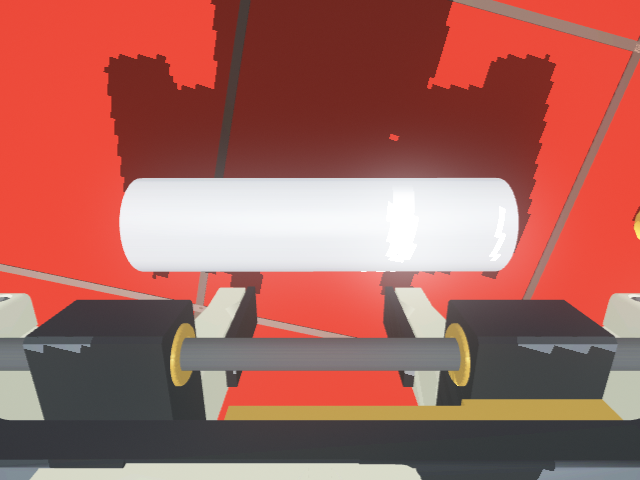

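Request:
play_rows(steps=[[[5,1,0],0,0.3],[[9,2,0],0,0.3],[[12,3,0],0,0.3],[[15,3.5,0],0,0.3],[[18,4.3,0],0,0.3],[[22,5.2,0],0,0.3],[[26,6.1,0],0,0.3],[[30,7,0],0,0.3],[[34,8,0],0,0.3],[[38,9,0],0,0.3]])

```text
time: 6.45
position: [450.7, -51.0, 12.3]
eef_rot: [0.0, 0.993, 0.115, -0.0]
wrist_force: [-0.6, -0.7, -0.4]
gripper_width: 61.7
finger_force: 0.1
```

```bash
cat >> h.py <<'E'
O=np.array([616.9,17.3]);SX=np.array([.993,.117]);SY=np.array([-.117,.993])
def barfit(T,a,d,zc=20,g=(-50,455,.15)):
    hsv=cv2.cvtColor(a,cv2.COLOR_BGR2HSV);from scipy.optimize import least_squares
    m=(hsv[...,1]<90)&(hsv[...,2]>100);m[300:]=0
    lab=cv2.connectedComponents(m.astype(np.uint8))[1]
    P=wcloud(T,d,m);P=P[(P[:,2]>zc+6)&(P[:,2]<zc+26)]
    P=P[np.hypot(P[:,0]-g[1],P[:,1]-g[0])<95]
    n=lambda y:np.array([np.cos(y),np.sin(y)])
    f=lambda v:np.hypot((P[:,:2]-[v[0],g[0]])@n(v[1]),P[:,2]-v[2])-20
    o=least_squares(f,[g[1],g[2],zc],loss='soft_l1').x
    t=(P[:,:2]-[o[0],g[0]])@np.array([-np.sin(o[1]),np.cos(o[1])]);q=np.percentile(t,[.5,99.5])
    c=np.array([o[0],g[0]])+np.mean(q)*np.array([-np.sin(o[1]),np.cos(o[1])])
    print('bar c',c.round(1),'z',o[2].round(1),'yaw',o[1].round(3),'len',np.ptp(q).round(0),'stand xy',((c-O)@SX).round(1),((c-O)@SY).round(1))
E
python3 - <<'E'
from h import *
s,T,a,d=look('w3');barfit(T,a,d,20,(-45,475,.23))
E
```

```text
t 6.45 [450.7 -51.   12.3] F [-0.6 -0.7 -0.4]
bar c [481.  -43.7] z 19.6 yaw 0.232 len 148.0 stand xy -142.1 -44.7
```

Request:
play_rows(steps=[[[4,0.9,0],0,0.3],[[9,2,0],-0.008,0.3],[[14,3.1,0],-0.016,0.3],[[19,4.2,0],-0.024,0.3],[[24,5.2,0],-0.034,0.3],[[29,6.1,0],-0.044,0.3],[[34,7,0],-0.054,0.3],[[39,7.9,0],-0.064,0.3],[[44,8.7,0],-0.074,0.3],[[49,9.5,0],-0.084,0.3]])

```text
time: 7.5
position: [499.8, -41.5, 12.3]
eef_rot: [0.0, 0.997, 0.073, -0.0]
wrist_force: [-0.1, -0.3, 0.8]
gripper_width: 61.6
finger_force: 0.1
```

Request:
play_rows(steps=[[[4,0.6,0.5],-0.008,0.3],[[8,1.2,1],-0.016,0.3],[[12,1.8,1.5],-0.024,0.3],[[16,2.4,2],-0.031,0.3],[[20,3,2.5],-0.031,0.3],[[24,3.5,3],-0.031,0.3],[[27,3.9,3.5],-0.031,0.3],[[30,4.3,4],-0.031,0.3]])

```text
time: 8.3
position: [529.0, -37.4, 16.2]
eef_rot: [0.0, 0.998, 0.058, -0.0]
wrist_force: [-1.4, 0.4, 1.0]
gripper_width: 61.0
finger_force: 0.9
```

```bash
python3 - <<'E'
from h import *
s,T,a,d=look('w4');barfit(T,a,d,20,(-32,561,.117));print(s['eef_rot'])
E
```

```text
t 8.3 [529.  -37.4  16.2] F [-1.4  0.4  1. ]
bar c [561.8 -24.7] z 20.0 yaw 0.206 len 148.0 stand xy -59.7 -35.3
[ 6.37680812e-05  9.98312468e-01  5.80687467e-02 -4.83522019e-04]
```

Request:
play_rows(steps=[[[2.5,0.3,0],0,0.3],[[5,0.6,0],0,0.3],[[7.5,0.9,0],0,0.3],[[10,1.2,0],0,0.3],[[12.5,1.5,0],0,0.3],[[15,1.8,0],0,0.3],[[17.5,2.1,0],0,0.3],[[20,2.4,0],0,0.3],[[22.5,2.7,0],0,0.3],[[25,3,0],0,0.3]])

```text
time: 9.35
position: [554.4, -34.3, 16.3]
eef_rot: [0.0, 0.998, 0.058, -0.0]
wrist_force: [-4.8, -1.5, 2.9]
gripper_width: 61.1
finger_force: 2.3
```

```bash
python3 - <<'E'
from h import *
s,T,a,d=look('w5');barfit(T,a,d,25,(-22,586,.117))
E
```

```text
t 9.35 [554.4 -34.3  16.3] F [-4.8 -1.5  2.9]
bar c [585.6 -20.4] z 25.3 yaw 0.168 len 148.0 stand xy -35.5 -33.8
```

View pics/w5.png

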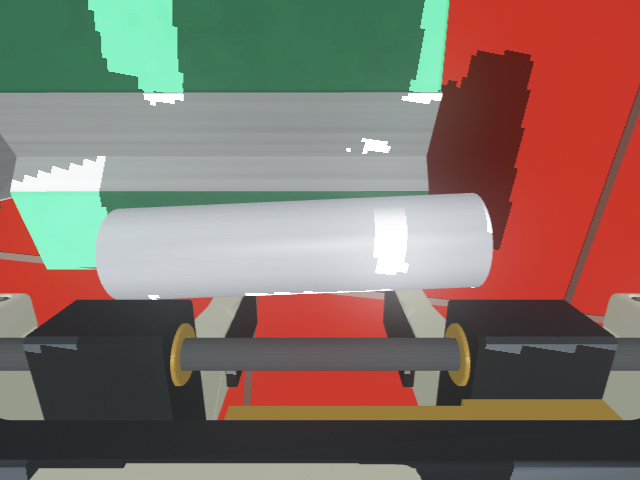

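Request:
play_rows(steps=[[[2.5,0.3,0.5],0,0.3],[[5,0.6,1],0,0.3],[[7.5,0.9,1.5],0,0.3],[[10,1.2,2],0,0.3],[[12,1.4,2.2],0,0.3],[[14,1.6,2.4],0,0.3],[[16,1.9,2.6],0,0.3],[[18,2.1,2.8],0,0.3],[[20,2.3,3],0,0.3],[[22,2.5,3],0,0.3]])

```text
time: 10.4
position: [577.7, -31.5, 19.7]
eef_rot: [-0.0, 0.998, 0.058, 0.001]
wrist_force: [-0.2, -0.1, -0.9]
gripper_width: 61.4
finger_force: 0.0
```

```bash
python3 - <<'E'
from h import *
s,T,a,d=look('w6');barfit(T,a,d,28,(-20,608,.117))
E
```

```text
t 10.4 [577.7 -31.5  19.7] F [-0.2 -0.1 -0.9]
bar c [608.3 -17.4] z 29.5 yaw 0.131 len 148.0 stand xy -12.6 -33.5
```

Request:
play_rows(steps=[[[2,0.2,0],0,0.3],[[3,0.3,0],0,0.3],[[4,0.4,0],0,0.3],[[4,0.4,0],0,0.3],[[4,0.4,0],0,0.3],[[4,0.4,0],0,0.3],[[4,0.4,0],0,0.3]])

```text
time: 11.15
position: [580.3, -31.4, 19.3]
eef_rot: [0.0, 0.998, 0.058, -0.0]
wrist_force: [-0.2, -0.1, -0.7]
gripper_width: 61.3
finger_force: 0.0
```

```bash
python3 - <<'E'
from h import *
s,T,a,d=look('w7');barfit(T,a,d,25,(-17,620,.117))
E
```

```text
t 11.15 [580.3 -31.4  19.3] F [-0.2 -0.1 -0.7]
bar c [621.6 -15.6] z 24.2 yaw 0.116 len 149.0 stand xy 0.8 -33.2
```

Request:
play_rows(steps=[[[-12,-1.5,0],0,0.3],[[-20,-2.5,10],0,0.3],[[-20,-2.5,45],0,1],[[-10,-15,80],0,1],[[10,-40,90],0,1],[[30,-70,90],0,1],[[53,-90,90],0,1],[[53,-90,90],0,1],[[53,-90,90],0,1]])

```text
time: 12.1
position: [632.6, -121.9, 109.5]
eef_rot: [-0.0, 0.998, 0.057, -0.0]
wrist_force: [-1.2, 1.0, -1.3]
gripper_width: 11.5
finger_force: 0.0
```

```bash
python3 - <<'E'
from h import *
f=np.load('w1.npz');T,d=f['T'],f['d']
print(wz(T,[(527,98),(527,122),(545,123)],0).round(0).tolist())
s,T,a,d=look('w8');barfit(T,a,d,24.5,(-17,620,.117))
for r in masks_of('wrist','steel_slug')[:2]: print(r['score'],r['uv'],np.percentile(wcloud(T,d,r['pixels']),[3,50,97],axis=0).round().tolist())
E
```

```text
[[673.0, -168.0, 0.0], [649.0, -175.0, 0.0], [651.0, -195.0, -0.0]]
t 12.1 [ 632.6 -121.9  109.5] F [-1.2  1.  -1.3]
bar c [621.8 -15.9] z 24.1 yaw 0.116 len 149.0 stand xy 1.0 -33.5
0.66 [413.6, 221.6] [[648.0, -195.0, 2.0], [664.0, -179.0, 54.0], [675.0, -168.0, 56.0]]
```

View pics/w8.png

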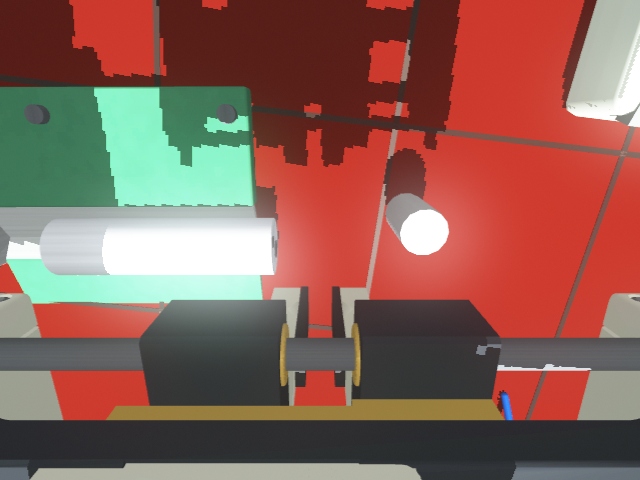

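Request:
play_rows(steps=[[[1.5,0,0],0,1],[[1.5,0,-30],0,1],[[1.5,0,-60],0,1],[[1.5,0,-82],0,1],[[1.5,0,-93],0,1],[[1.5,0,-93],0,1]])

```text
time: 12.8
position: [633.7, -121.0, 15.1]
eef_rot: [0.0, 0.998, 0.058, -0.001]
wrist_force: [0.3, 0.2, 0.4]
gripper_width: 0.3
finger_force: 0.0
```

Request:
play_rows(steps=[[[-0.5,4,0],0,1],[[-0.9,8,0],0,1],[[-1.4,12,0],0,1],[[-1.9,16,0],0,1],[[-2.3,20,0],0,1],[[-2.8,24,0],0,1],[[-3.3,28,0],0,1],[[-3.7,32,0],0,1],[[-4,34,0],0,1]])

```text
time: 13.7
position: [631.5, -87.5, 17.2]
eef_rot: [0.0, 0.998, 0.058, 0.001]
wrist_force: [1.0, -5.9, 4.9]
gripper_width: 0.8
finger_force: 3.3
```

```bash
python3 - <<'E'
from h import *
s,T,a,d=look('w9');barfit(T,a,d,24.5,(5,618,.117))
E
```

```text
t 13.7 [631.5 -87.5  17.2] F [ 1.  -5.9  4.9]
bar c [621.7 -17.4] z 24.3 yaw 0.114 len 129.0 stand xy 0.7 -35.0
```

Request:
play_rows(steps=[[[-0.4,3,0],0,1],[[-0.7,6,0],0,1],[[-1.1,9,0],0,1],[[-1.4,12,0],0,1],[[-1.8,15,0],0,1],[[-2.1,18,0],0,1],[[-2.4,20,0],0,1],[[-2.4,20,0],0,1]])

```text
time: 14.55
position: [628.8, -67.3, 16.6]
eef_rot: [0.0, 0.998, 0.058, 0.0]
wrist_force: [1.4, -3.2, 3.4]
gripper_width: 0.5
finger_force: 2.2
```

```bash
python3 - <<'E'
from h import *
s,T,a,d=look('w10');barfit(T,a,d,24.5,(5,618,.117))
E
```

```text
t 14.55 [628.8 -67.3  16.6] F [ 1.4 -3.2  3.4]
bar c [620.3  -6.7] z 24.4 yaw 0.113 len 147.0 stand xy 0.6 -24.3
```

View pics/w10.png

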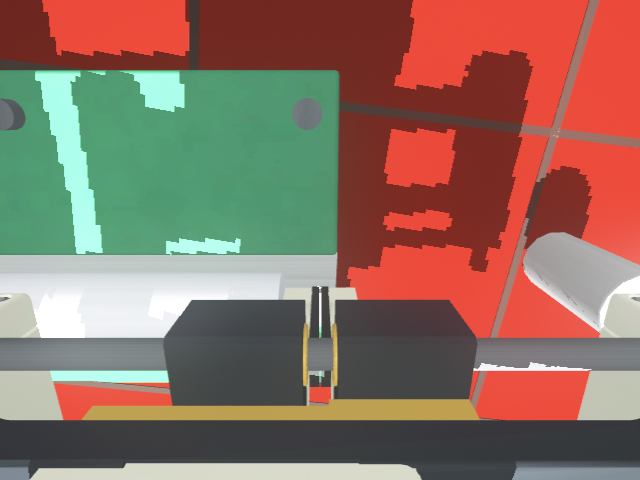

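Request:
play_rows(steps=[[[-0.2,2,0],0,1],[[-0.5,4,0],0,1],[[-0.7,6,0],0,1],[[-0.7,6,0],0,1]])

```text
time: 15.0
position: [627.8, -61.3, 16.4]
eef_rot: [-0.0, 0.998, 0.058, 0.0]
wrist_force: [1.3, -2.7, 2.8]
gripper_width: 0.6
finger_force: 2.1
```

```bash
python3 - <<'E'
from h import *
for c in ('scene',):
    a,d=cams.get_image(c);cv2.imwrite('pics/s2.png',cv2.resize(a[265:340,240:370],(780,450),interpolation=cv2.INTER_CUBIC))
s,T,a,d=look('w11');print(wz(T,[(282,275)],44).round(1))
E
```

```text
t 15.05 [627.8 -61.4  16.3] F [ 1.  -2.7  3.5]
[[653.4 -44.1  44. ]]
```

View pics/s2.png

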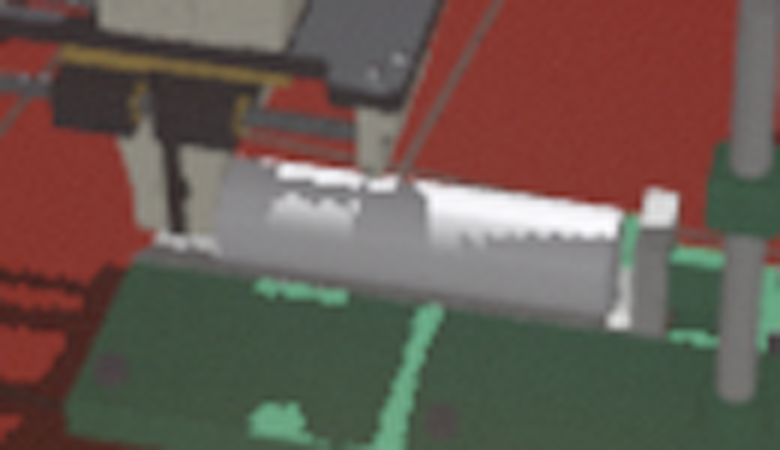

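The picture shows the bar lying in the V, with a gap of about 6–9 mm left to the plate (crop columns 615–640).

Request:
play_rows(steps=[[[-0.2,1.5,0],0,1],[[-0.4,3,0],0,1],[[-0.5,4.5,0],0,1],[[-0.6,5,0],0,1],[[-0.6,5,0],0,1]])

```text
time: 15.6
position: [627.0, -56.2, 16.3]
eef_rot: [-0.0, 0.998, 0.058, -0.0]
wrist_force: [1.3, -3.5, 2.5]
gripper_width: 0.4
finger_force: 2.0
```

Request:
play_rows(steps=[[[-0.1,0.7,0],0,1],[[-0.2,1.4,0],0,1],[[-0.2,1.4,0],0,1]])

```text
time: 15.9
position: [626.9, -54.9, 16.3]
eef_rot: [-0.0, 0.998, 0.058, -0.0]
wrist_force: [0.8, -3.2, 2.0]
gripper_width: 0.5
finger_force: 2.1
```

Request:
play_rows(steps=[[[-0.1,0.7,0],0,1],[[-0.2,1.4,0],0,1],[[-0.2,1.4,0],0,1]])

```text
time: 16.2
position: [626.6, -53.5, 16.3]
eef_rot: [-0.0, 0.998, 0.058, -0.0]
wrist_force: [0.7, -4.0, 3.0]
gripper_width: 0.6
finger_force: 2.0
```

Request:
play_rows(steps=[[[-0.1,0.7,0],0,1],[[-0.2,1.4,0],0,1],[[-0.2,1.4,0],0,1]])

```text
time: 16.5
position: [626.6, -52.7, 16.3]
eef_rot: [0.0, 0.998, 0.058, -0.0]
wrist_force: [2.1, -7.3, 1.5]
gripper_width: 0.8
finger_force: 3.8
```

Request:
play_rows(steps=[[[-0.1,0.7,0],0,1],[[-0.2,1.4,0],0,1],[[-0.2,1.4,0],0,1]])

```text
time: 16.8
position: [626.5, -52.5, 16.4]
eef_rot: [0.001, 0.998, 0.058, -0.0]
wrist_force: [3.5, -14.0, 0.3]
gripper_width: 0.1
finger_force: 7.1
```

```bash
python3 - <<'E'
from h import *
a,d=cams.get_image('scene');cv2.imwrite('pics/s3.png',cv2.resize(a[280:325,310:370],(800,600),interpolation=cv2.INTER_CUBIC))
print(status.state()['wrist_force'],status.state()['position'])
E
```

```text
[  3.14471003 -13.41729501   0.43359995] [626.50268126 -52.5599659   16.38317577]
```

View pics/s3.png

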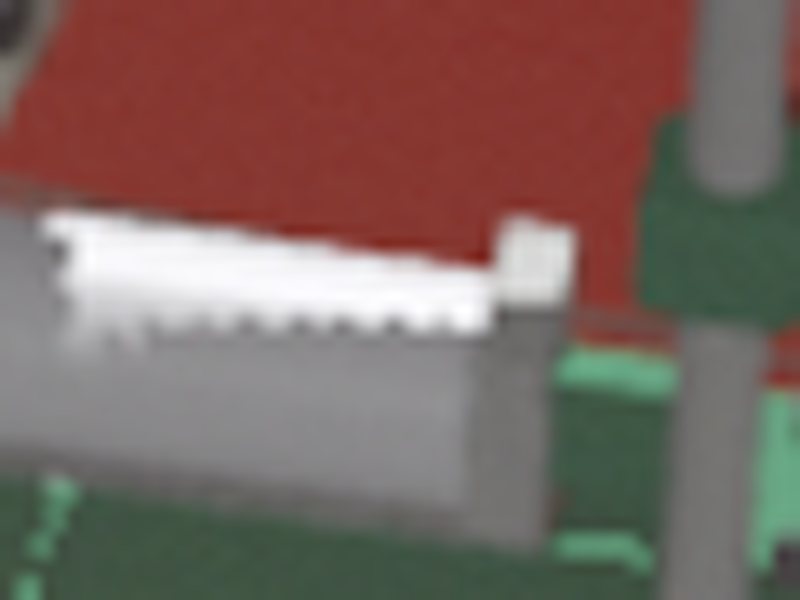

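The picture shows the bar's end against the plate with no gap, at column 480. The push force rose from 3 to 14 N while the tool stopped moving, so the bar is seated. Backing off and lifting clear.

Request:
play_rows(steps=[[[0.4,-4,0],0,1],[[1.2,-10,0],0,1],[[2.4,-20,0],0,1],[[3.5,-30,0],0,1],[[3.5,-30,30],0,1],[[3.5,-30,70],0,1],[[-25,-35,110],0,1],[[-60,-40,140],0,1],[[-70,-40,150],0,1],[[-70,-40,150],0,1]])

```text
time: 17.85
position: [556.2, -91.1, 168.7]
eef_rot: [-0.0, 0.998, 0.058, 0.002]
wrist_force: [0.9, -0.7, -0.7]
gripper_width: 0.1
finger_force: 0.0
```

```bash
python3 - <<'E'
from h import *
s,T,a,d=look('w12');barfit(T,a,d,24.5,(37,615,.117))
a,d=cams.get_image('scene');cv2.imwrite('pics/s4.png',cv2.resize(a[190:390,180:447],(800,600),interpolation=cv2.INTER_CUBIC))
E
```

```text
t 17.85 [556.2 -91.1 168.7] F [ 0.9 -0.7 -0.7]
bar c [614.8  44.1] z 24.4 yaw 0.116 len 161.0 stand xy 1.1 26.8
```

View pics/s4.png

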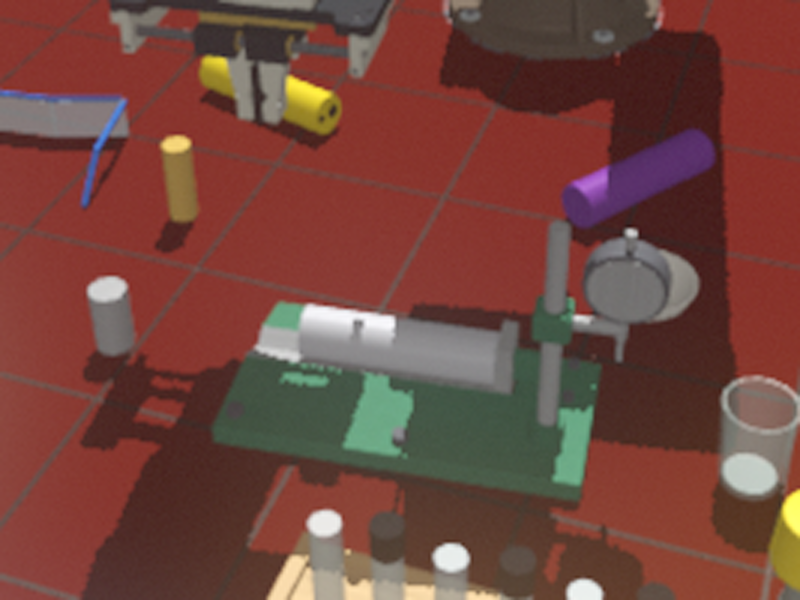

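View pics/w12.png

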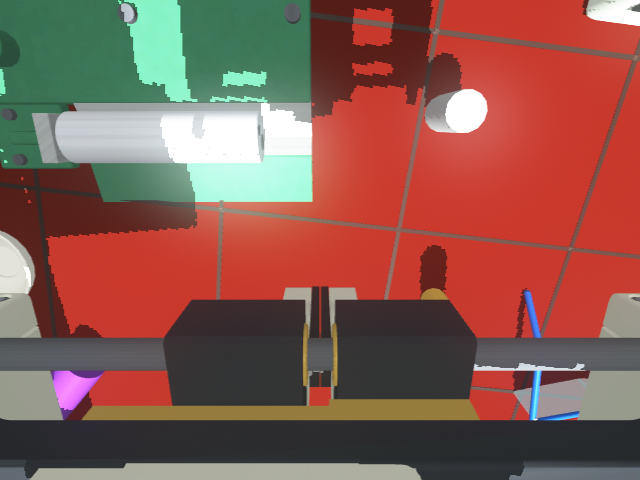

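Both pictures show the bar lying in the V against the plate. Its free end measures at stand y ≈ -54 mm, where -55 is home, and nothing else has moved.

```bash
python3 -c "
from bench import manip
print(manip.sign_off())"
```

```text
the job is handed in; nothing more can be done
None
```

The aluminium bar was rolled up the ramp into the V and pushed endwise flush against the end plate; it lies at rest with the hand clear, and the job was handed in after about 18 s on the robot's clock.

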